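# Hold the long sample tube up to the inspection camera

### The job

Draw the one long tube out of the rack, gripping it by its cap, and hold it up to the inspection camera, cap uppermost: the middle of its paper label on the lens's line of sight, 120 mm in front of the lens, and the tube square to that line of sight, leaning back to match the camera's downward tilt but not to either side. Keep the fingers off the label, and finish while still holding the tube there, motionless and touching nothing but the gripper. Leave the short tubes in the rack, do not bump the camera, and do not disturb the strip jar.

Things in the scene. Friction and masses are not known exactly. Their poses are not given: they have to be found in the camera images.
- long_tube: the long tube: clear glass, 16 mm diameter, rounded foot, 150 mm long in all, standing cap up in one of the rack's holes; white paper label all round, 70 to 100 mm above its foot; black cap, 20 mm diameter, 120 to 150 mm above its foot; about 30 g. Origin at the centre of its foot, z along the tube to the cap; round, so turning about z is free
- label (a point): the middle of the long tube's label, on its axis, 85 mm above its foot; axes as the tube
- cap (a point): the middle of the long tube's cap, on its axis, 135 mm above its foot: the place to grip; axes as the tube
- rack: white tube rack fixed to the bench, 120 (x) x 170 (y) x 60 mm high, origin at the centre of its underside. Six 18 mm round holes, 50 mm apart, at x = -25 and +25 mm, y = -50, 0 and +50 mm. Tubes stand 8 mm above the bench on its base plate: long tube's top at 158 mm, short tubes' at 113 mm
- short_tube0: a short tube standing in the rack: like the long one but 105 mm long in all (label 25 to 55 mm, cap 75 to 105 mm above its foot), 30 g, loose, to be left alone. Origin at the centre of its foot, z up
- short_tube1: a short tube standing in the rack: like the long one but 105 mm long in all (label 25 to 55 mm, cap 75 to 105 mm above its foot), 30 g, loose, to be left alone. Origin at the centre of its foot, z up
- short_tube2: a short tube standing in the rack: like the long one but 105 mm long in all (label 25 to 55 mm, cap 75 to 105 mm above its foot), 30 g, loose, to be left alone. Origin at the centre of its foot, z up
- strip_jar: closed round test-strip jar with a black cap, 44 mm diameter, 100 mm high, 90 g, loose on the bench, to be left alone. Origin at the centre of its underside
- camera: fixed stand of the inspection camera: base plate 130 x 150 x 16 mm, 20 mm post 330 mm high The body's origin is on the bench surface, 150 mm in front of (-x of) the post's axis; the camera looks along -x. Its head (white box 44 x 50 x 46 mm, lens with 54 mm ring light) is clamped stiffly; tilt axis 45 mm in front of the post, 235 to 275 mm above the bench; lens front 65 mm beyond it
- lens (a point): centre of the camera lens's front face; the line of sight leaves it along this point's -x axis (tilted downward by 0.15 to 0.5 rad); y is level, z is square to the line of sight and points up, leaning away from the camera
- focus (a point): the point in the air on the line of sight 120 mm in front of the lens (146 to 247 mm above the bench), where the middle of the label belongs; axes as the lens, so the tube's z should lie along this z
Mind the look-alikes: they are no part of the job. What is shaped like the long_tube but orange is not meant.

How it is judged:
By the outcome, as a careful person would: the job done as asked, in the order asked, and still so for the second after the job is handed in, while the arm keeps its last pose, push and grip.
It also fails if it takes over 35 s, if anything falls off the work surface, if the arm or the gripper's body presses on something with over 40 N, if the wrist force passes 120 N, or if a joint passes its speed limit or range.

### The arm

A 6-joint arm with a two-finger parallel gripper is mounted at the origin on the work surface. World frame = base frame: x ahead of the robot, y to its left, z up, the work surface at z = 0. Lengths are in m, angles in degrees, forces in N, time in s.
With the tool pointing down it reaches from about 0.375 to 0.9 m from the base axis. Payload 3.1 kg.
Tool frame: the origin (TCP) lies between the finger pads, 19 mm behind the fingertips; this is the grasp point; z points along the fingers, y is the line along which they close (so a half turn about z gives the same grasp; the last joint's range is limited). The gripper opens to 87 mm and grips with 3 to 60 N. Pads are 19 mm wide; open, the fingers measure 117 mm over their backs; the gripper's body (75 mm by 190 mm) begins 51 mm behind the grasp point.
Start: joints at [62.71, 30.224, 82.088, -0, 67.689, -10.227], TCP at [0.183, 0.597, 0.241] pointing down, gripper open.
Joint ranges: [-176.69, 176.69], [-43.24, 126.21], [12.49, 139.97], [-82, 262], [0, 151.66], [-163.58, 163.58]. Speed limits (degrees/s): [159.86, 159.86, 180, 180, 180, 180].

### API

Orientations are given as a 3x3 rotation matrix whose columns are the frame's x, y, z axes.
In Python, from rig import readout, viewer, ticket gives the robot as it stands.
- The arm moves only by the tool send_rows, never from a script. Its argument "moves" is a list of rows, each a list of 6 numbers: the shift along the tool's x, y, z in units of 250 mm (1.0 is 250 mm), then the turn, a rotation vector about the tool's x, y, z in units of 90 degrees (1.0 is 90 degrees). A call has 1 to 12 rows; each row is the pose to reach, as a shift and turn from the pose commanded when the call began, along the tool's axes at that moment; what a row does not reach only later rows make up. A row lasts 1/10 s, in which the tool goes at most 50 mm and 8.59 degrees, less where a joint would pass 70% of its speed; a pose out of reach is approached as far as the arm can. A call with a number of a shift or a turn outside -1 to 1 is refused whole. A call with a gripper value outside its range is refused whole. "grip" is the opening, from 0 (shut) to 1 (fully open), set as the call begins (left out, the last holds). The fingers move at their own pace and stop on an object; the grip force is fixed at half the most. Time passes only in rows, so rows that repeat a pose let the fingers close. It gives the time, the measured TCP pose, the force, the opening and the grip force at its end, in the units of the state.
- readout.read_state(): the state, without advancing time (a new reading comes with each control period).
- viewer.capture(name): name is "scene" or "side" or "wrist"; returns (picture, depth): 420x560x3 uint8, red, green, blue; 420x560 float32, m along the optical axis (not along the pixel's ray), 0 where there is no reading.
- viewer.camera_info(name): a dict with "fx", "fy", "cx", "cy" (pixels), "R" (3x3) and "t" (3): a world point X has camera coordinates R X + t; the wrist camera has in their place "tool_from_camera" (4x4, takes a point from camera to tool coordinates, whose origin is the TCP and whose axes are the flange's). Camera axes: x right, y down, z forward; pixel columns grow to the right and rows downward; lengths in m; the calibration is good to about 2 mm. A picture is of the moment at which its call begins: read the wrist's pose just before it. camera_info takes no time and is no camera call.
- ticket.hand_in(): hands the job in; it is judged then, once.
The state is a dict: "time_s": time; "joint_positions": joint angles; "qvel": joint speeds; "tau": joint torques, N m; "position": TCP position; "tcp_rot": TCP orientation; "force": force on the tool from outside, world axes, zero at the start; "moment": the same for the moment, N m; "opening": opening from 0.0 (shut) to 1.0 (fully open); "grasp_force": force on a finger pad.
Only numpy, scipy, OpenCV 4.12 (cv2) and the standard library are available. Lean on these libraries where they do the work, as an engineer would, in place of code of your own. Each camera call takes 0.05 s, during which the arm holds its last target. There are 200 camera calls.

## Working session

There is one attempt and no reset: what is moved stays moved. The work goes in short steps, Python scripts to look and compute and a tool call to move; the robot and the scene stay as the last step left them, time stands still between calls to the robot, and variables do not carry over. Pictures are saved under pics/ and viewed, at most 10 in all, crops included, and the job is handed in when it is done.

Besides the shell and the picture viewer there is one more tool, called as name([rows], argument=value, ...), one row to a line, values as JSON. send_rows: Moves the arm, as the interface text tells. Shifts and turns lie within -1 to 1; 1 stands for 250 mm of shift or 90 degrees of turn. Its arguments: {"type":"object","properties":{"moves":{"type":"array"},"grip":{"type":"number"}},"required":["moves"]}

```bash
mkdir -p pics; ls; cat > h.py <<'E'
import numpy as np, cv2
from rig import readout, viewer, ticket
def cap(n,tag):
    s=readout.read_state(); im,d=viewer.capture(n); np.savez(f'pics/{tag}.npz',im=im,d=d,pos=s['position'],rot=s['tcp_rot'])
    cv2.imwrite(f'pics/{tag}.png',im[:,:,::-1]); return im,d
def cloud(n,tag):
    z=np.load(f'pics/{tag}.npz'); i=viewer.camera_info(n); d=z['d']; v,u=np.indices(d.shape)
    P=np.stack([(u-i['cx'])/i['fx']*d,(v-i['cy'])/i['fy']*d,d],-1)
    if n=='wrist':
        T=np.array(i['tool_from_camera']); P=P@T[:3,:3].T+T[:3,3]; P=P@np.array(z['rot']).T+z['pos']
    else: P=(P-np.array(i['t']))@np.array(i['R'])
    return z['im'],d,P
E
python3 - <<'E'
from h import *
for n in('scene','side'):
    cap(n,n+'0')
    i=viewer.camera_info(n);R=np.array(i['R']);print(n,-R.T@np.array(i['t']),R[2],i['fx'])
a=cv2.imread('pics/scene0.png')
s=readout.read_state();print(s['tcp_rot'],s['time_s'])
E
```

```text
pics
scene [ 1.10569204 -0.25817494  0.64571274] [-0.71663972  0.30989531 -0.6248139 ] 386.9106345998343
side [ 0.32259832 -0.43773155  0.69620859] [ 0.32186574  0.56883503 -0.75685478] 388.32146474493044
[[-9.55975200e-01  2.93446028e-01 -9.19606571e-04]
 [ 2.93447223e-01  9.55973762e-01 -1.70089579e-03]
 [ 3.79998640e-04 -1.89587018e-03 -9.99998131e-01]] 0.1
```

View pics/scene0.png

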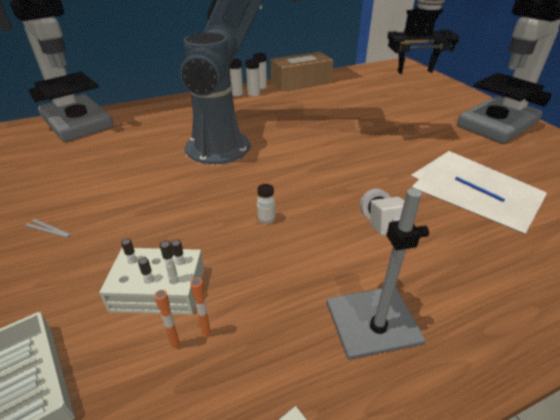

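View pics/side0.png

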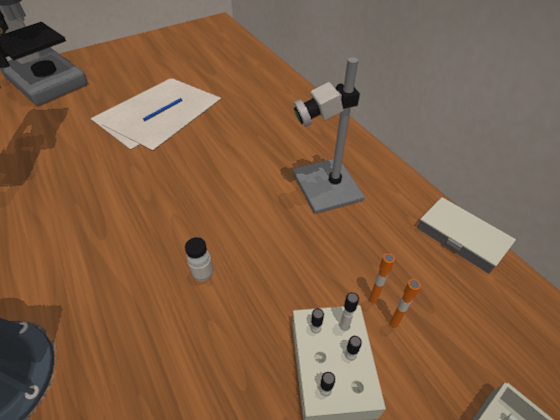

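The scene view shows the rack near (155,280), with the long tube's cap at about (167,249), the jar at (265,203), the camera head at (385,212) and two orange decoys at (170,320) and (203,308). In the side view, the long tube's cap is at (352,300), the camera head at (325,100) and the jar at (198,258).

```bash
python3 - <<'E'
from h import *
for n in('scene','side'):
    im,d,P=cloud(n,n+'0')
    ok=(d>0)&(P[...,0]>.2)&(P[...,0]<1.1)&(abs(P[...,1])<.6)
    m=((im.max(2)<70)&ok&(P[...,2]>.06)).astype(np.uint8)
    k,l,st,c=cv2.connectedComponentsWithStats(m)
    for j in range(1,k):
        if st[j,4]>25:
            p=P[l==j]; print(n,c[j].round(),st[j,4],p.min(0).round(3),p.max(0).round(3),np.median(p,0).round(3))
    # camera head: everything high, in its neighbourhood
    w=(ok&(P[...,2]>.17)&(P[...,0]>.45)).astype(np.uint8)
    k,l,st,c=cv2.connectedComponentsWithStats(w)
    for j in range(1,k):
        if st[j,4]>60: p=P[l==j]; print(' high',c[j].round(),st[j],p.min(0).round(3),p.max(0).round(3))
    # rack top
    w=ok&(abs(P[...,2]-.06)<.006)&(im.min(2)>140)
    k,l,st,c=cv2.connectedComponentsWithStats(w.astype(np.uint8));j=1+st[1:,4].argmax();p=P[l==j]
    print(' rack',cv2.minAreaRect((p[:,:2]*1000).astype(np.float32)),np.median(p[:,2]))
    # post: grey, vertical, z .05-.15
    m=ok&(P[...,2]>.04)&(P[...,2]<.17)&(im.max(2).astype(int)-im.min(2)<25)&(im.max(2)>80)
    k,l,st,c=cv2.connectedComponentsWithStats(m.astype(np.uint8))
    for j in range(1,k):
        if st[j,4]>150: p=P[l==j]; print(' grey',c[j].round(),st[j,4],np.median(p,0).round(3),p.min(0).round(3),p.max(0).round(3))
a=cv2.imread('pics/scene0.png')[175:255,345:440];b=cv2.imread('pics/side0.png')[60:140,280:375]
f=lambda x:cv2.resize(x,(400,337),interpolation=cv2.INTER_CUBIC)
cv2.imwrite('pics/heads.png',np.hstack([f(a),f(b)]))
E
```

```text
scene [427.  22.] 349 [0.2   0.538 0.322] [0.224 0.6   0.403] [0.207 0.584 0.376]
scene [414.  47.] 89 [0.2   0.518 0.295] [0.218 0.6   0.316] [0.205 0.545 0.305]
scene [265. 190.] 160 [ 0.392 -0.01   0.086] [0.425 0.026 0.101] [0.414 0.007 0.099]
scene [405. 236.] 722 [0.773 0.058 0.222] [0.811 0.115 0.27 ] [0.803 0.071 0.257]
scene [128. 248.] 88 [ 0.479 -0.324  0.084] [ 0.488 -0.308  0.112] [ 0.485 -0.316  0.099]
scene [172. 251.] 211 [ 0.519 -0.256  0.084] [ 0.576 -0.218  0.159] [ 0.569 -0.24   0.131]
scene [145. 268.] 90 [ 0.545 -0.301  0.084] [ 0.555 -0.285  0.114] [ 0.552 -0.293  0.099]
 high [394. 221.] [ 360  188   69   87 3042] [0.68  0.058 0.17 ] [0.811 0.122 0.33 ]
 rack ((521.618408203125, -283.1283874511719), (170.21783447265625, 122.3975830078125), 64.27772521972656) 0.05946508135417133
 grey [266. 205.] 220 [0.421 0.003 0.06 ] [ 0.407 -0.013  0.04 ] [0.427 0.028 0.084]
 grey [152. 274.] 3448 [ 0.54  -0.284  0.06 ] [ 0.437 -0.384  0.04 ] [ 0.612 -0.182  0.151]
 grey [385. 297.] 574 [0.796 0.073 0.109] [0.783 0.069 0.04 ] [0.8   0.086 0.169]
 grey [ 44. 365.] 911 [ 0.65
[... 614 characters left out ...]
 0.549 -0.284  0.115] [ 0.535 -0.298  0.108]
side [326. 384.] 114 [ 0.465 -0.327  0.088] [ 0.483 -0.308  0.115] [ 0.469 -0.322  0.109]
 high [331. 100.] [ 293   58   66   75 2194] [0.677 0.058 0.17 ] [0.804 0.122 0.331]
 rack ((519.5628662109375, -282.6676025390625), (169.67755126953125, 119.62356567382812), 64.4472885131836) 0.06016795868762148
 grey [339. 153.] 286 [0.783 0.072 0.109] [0.777 0.069 0.04 ] [0.795 0.078 0.169]
 grey [200. 263.] 320 [ 0.399 -0.008  0.064] [ 0.381 -0.014  0.04 ] [0.423 0.007 0.088]
 grey [336. 364.] 7284 [ 0.512 -0.297  0.06 ] [ 0.428 -0.384  0.04 ] [ 0.609 -0.183  0.135]
 grey [512. 402.] 589 [ 0.728 -0.467  0.049] [ 0.651 -0.52   0.04 ] [ 0.743 -0.45   0.053]
```

View pics/heads.png

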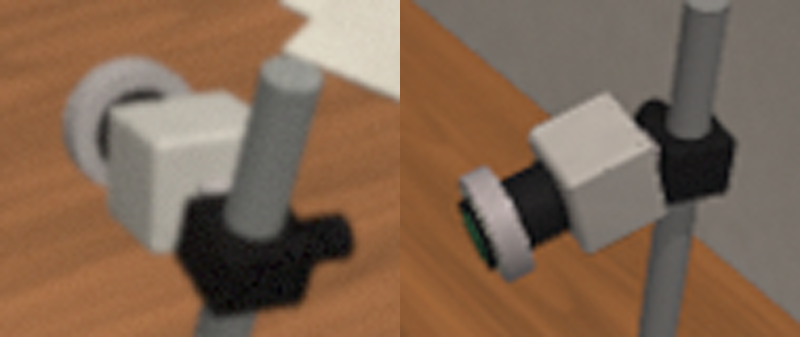

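The crops show the head as a white box, with the black barrel and pale ring facing −x and down, clamped to the post. Depth agrees with the known heights: tube tops at 0.158 and 0.113, rack at 0.060. Next I fit the head's axes.

```bash
cat > fit.py <<'E'
from h import *
from scipy.optimize import least_squares
def planes(p,c,tag,n=3,tol=.0015):
    rng=np.random.default_rng(0)
    for _ in range(n):
        if len(p)<40: return
        best=None
        for _ in range(600):
            a=p[rng.choice(len(p),3,False)]; nn=np.cross(a[1]-a[0],a[2]-a[0]); L=np.linalg.norm(nn)
            if L<1e-5: continue
            i=abs((p-a[0])@nn/L)<tol
            if best is None or i.sum()>best.sum(): best=i
        q=p[best]; m=q.mean(0); u,s,vt=np.linalg.svd(q-m); nn=vt[2]
        if nn@(c-m)<0: nn=-nn
        print(tag,'plane n',nn.round(3),'c',m.round(4),len(q),'rms',(s[2]/len(q)**.5).round(5),'extent',np.ptp(q@vt[0]).round(3),np.ptp(q@vt[1]).round(3)); p=p[~best]
def circ(p,r):
    f=lambda c:np.hypot(*(p-c).T)-r
    s=least_squares(f,p.mean(0),loss='soft_l1',f_scale=.001); return s.x.round(4),np.std(f(s.x)).round(4)
E
python3 - <<'E'
from fit import *
capp=[];post=[]
for n in('scene','side'):
    im,d,P=cloud(n,n+'0'); i=viewer.camera_info(n);c=-np.array(i['R']).T@np.array(i['t'])
    near=lambda x,y,r:np.hypot(P[...,0]-x,P[...,1]-y)<r
    z=P[...,2]; ok=d>0; sat=im.max(2).astype(int)-im.min(2)
    g=ok&near(.735,.08,.14)&(abs(z-.016)<.005)&(sat<30)
    k,l,st,_=cv2.connectedComponentsWithStats(g.astype(np.uint8));g=l==1+st[1:,4].argmax()
    print(n,'base',cv2.minAreaRect((P[g][:,:2]*1000).astype(np.float32)),np.median(z[g]))
    q=P[ok&near(.565,-.249,.016)&(z>.125)&(z<.155)][:,:2]; capp.append(q); print('cap',circ(q,.010),len(q))
    t=P[ok&near(.565,-.249,.02)&(z>.1555)]; print('captop',t.mean(0),len(t))
    q=P[ok&near(.79,.077,.02)&(z>.05)&(z<.16)][:,:2]; post.append(q); print('post',circ(q,.010),len(q))
    w=ok&(z>.2)&near(.735,.085,.1)&(im.min(2)>115)
    k,l,st,_=cv2.connectedComponentsWithStats(w.astype(np.uint8))
    for j in range(1,k):
        if st[j,4]>40: print(st[j],np.median(P[l==j],0));planes(P[l==j],c,'w')
print(circ(np.vstack(capp),.01),circ(np.vstack(post),.01))
E
```

```text
scene base ((771.483154296875, 82.2266616821289), (149.55120849609375, 129.63009643554688), 78.47338104248047) 0.015224736224304203
cap (array([ 0.5642, -0.2485]), np.float64(0.0008)) 126
captop [ 0.56628188 -0.24857016  0.15758981] 70
post (array([0.7892, 0.08  ]), np.float64(0.0006)) 500
[361 189  44  46 975] [0.74587098 0.07895526 0.26504398]
w plane n [-0.299  0.049  0.953] c [0.7352 0.0867 0.2711] 323 rms 0.00062 extent 0.081 0.046
w plane n [ 0.927 -0.213  0.31 ] c [0.761  0.0729 0.2631] 281 rms 0.00073 extent 0.05 0.032
w plane n [ 0.92  -0.204  0.335] c [0.6976 0.0881 0.2446] 164 rms 0.00077 extent 0.052 0.034
[407 188  14   9  97] [0.79116755 0.07891117 0.32902463]
w plane n [0.007 0.021 1.   ] c [0.7911 0.0793 0.329 ] 96 rms 0.00056 extent 0.02 0.018
side base ((767.3110961914062, 83.42269897460938), (151.945068359375, 130.48410034179688), 78.04276275634766) 0.016080348092591054
cap (array([ 0.5634, -0.2482]), np.float64(0.0004)) 105
captop [ 0.56231089 -0.24926838  0.15854447] 125
post (array([0.7879, 0.0804]), np.float64(0.0009)) 325
[311  82  30  23 396] [0.7378088  0.08488317 0.27249624]
w plane n [-0.307  0.052  0.95 ] c [0.7366 0.0879 0.2732] 311 rms 0.00073 extent 0.051 0.041
w plane n [-0.326 -0.08   0.942] c [0.7352 0.0757 0.2715] 36 rms 0.00083 extent 0.045 0.041
w plane n [0.103 0.093 0.99 ] c [0.7475 0.0819 0.266 ] 21 rms 0.00074 extent 0.059 0.051
[295 100  15  20 148] [0.68635257 0.08531183 0.25449162]
w plane n [-0.311 -0.783  0.54 ] c [0.6859 0.0798 0.2491] 60 rms 0.00081 extent 0.027 0.012
w plane n [-0.318  0.012  0.948] c [0.6859 0.0982 0.2588] 43 rms 0.00083 extent 0.023 0.014
w plane n [-0.369 -0.43   0.824] c [0.6861 0.0856 0.2546] 24 rms 0.00075 extent 0.027 0.013
(array([ 0.5639, -0.2484]), np.float64(0.0007)) (array([0.7888, 0.08  ]), np.float64(0.0009))
```

```bash
python3 - <<'E'
from fit import *
t=np.radians(17.95);y=np.radians(-12.0)
X=np.array([np.cos(t)*np.cos(y),np.cos(t)*np.sin(y),np.sin(t)]);Y=np.array([-np.sin(y),np.cos(y),0]);Z=np.cross(X,Y)
print('X',X,'Z',Z)
o=np.array([.7888,.080,0])+.045*np.array([-np.cos(y),-np.sin(y),0])+[0,0,.25]
A=[]
for n in('scene','side'):
    im,d,P=cloud(n,n+'0');z=P[...,2];ok=d>0
    g=ok&(z>.2)&(z<.3)&(np.hypot(P[...,0]-.69,P[...,1]-.095)<.045)
    q=np.c_[(P[g]-o)@X,(P[g]-o)@Y,(P[g]-o)@Z]
    w=im[g].min(1)>100
    print(n,'ring along axis',np.percentile(q[w,0],[0,5,50,95,100]).round(4),'all',np.percentile(q[:,0],[0,2,5]).round(4),
      'yz ext',q[w,1:].min(0).round(4),q[w,1:].max(0).round(4))
    e=w&(np.hypot(*(q[:,1:]-np.median(q[w,1:],0)).T)>0)
    if n=='side':
        r=q[w&(q[:,0]>-.066)&(q[:,0]<-.048)][:,1:]; print('ring circ',circ(r,.027),len(r))
    else:
        h=cv2.convexHull((q[w&(q[:,0]<-.035)][:,1:]*1000).astype(np.float32)); print('hull circle',cv2.minEnclosingCircle(h))
    # barrel
    b=(im[g].max(1)<70)&(q[:,0]>-.045)&(q[:,0]<-.02); print('barrel',b.sum(), q[b,1:].min(0) if b.sum() else '',q[b,1:].max(0) if b.sum() else '')
    # box side extents
    gb=ok&(z>.2)&(np.hypot(P[...,0]-.74,P[...,1]-.085)<.06)&(im.min(2)>115); q=np.c_[(P[gb]-o)@X,(P[gb]-o)@Y,(P[gb]-o)@Z]; q=q[(q[:,0]>-.03)&(q[:,0]<.03)]
    print('box',np.percentile(q,1,0).round(4),np.percentile(q,99,0).round(4))
    hsv=cv2.cvtColor(im,cv2.COLOR_RGB2HSV); m=ok&(hsv[...,0]<14)&(hsv[...,1]>150)&(z>.06)&(z<.3)&(P[...,0]>.4)
    k,l,st,c=cv2.connectedComponentsWithStats(m.astype(np.uint8))
    for j in range(1,k):
        if st[j,4]>40: p=P[l==j];print('orange',c[j].round(),np.median(p,0).round(3),p[:,2].max().round(3))
E
```

```text
X [ 0.93053707 -0.19779176  0.30818692] Z [-0.3014523   0.06407566  0.95132582]
scene ring along axis [-0.0594 -0.0552 -0.0453 -0.0078 -0.0034] all [-0.0594 -0.0576 -0.0557] yz ext [-0.0278 -0.0218] [0.0227 0.027 ]
hull circle ((-1.2786041498184204, 0.6582755446434021), 26.760807037353516)
barrel 19 [-0.01848525 -0.00734399] [0.00107447 0.01772337]
box [-0.0158 -0.0256 -0.0189] [0.0263 0.0197 0.0237]
orange [198. 292.] [ 0.673 -0.218  0.13 ] 0.15
orange [163. 305.] [ 0.675 -0.276  0.13 ] 0.151
side ring along axis [-0.0602 -0.0588 -0.0212 -0.0067 -0.0034] all [-0.0664 -0.0659 -0.0642] yz ext [-0.0294 -0.0064] [0.0208 0.0294]
ring circ (array([-0.0007,  0.001 ]), np.float64(0.0011)) 147
barrel 201 [-0.02303877 -0.00828489] [0.0086581  0.02192108]
box [-0.02   -0.0266 -0.0062] [0.0279 0.0214 0.0265]
orange [385. 267.] [ 0.657 -0.222  0.134] 0.152
orange [409. 292.] [ 0.658 -0.28   0.135] 0.153
```

send_rows([
  [-0.81,-0.92,0,0,0,0],
  [-0.81,-0.92,0,0,0,0],
  [-0.81,-0.92,0,0,0,0],
  [-0.81,-0.92,0,0,0,0],
  [-0.81,-0.92,0,0,0,0],
  [-0.81,-0.92,0,0,0,0],
  [-0.81,-0.92,0,0,0,0],
])

```text
time_s: 0.8
position: [0.3105, 0.3141, 0.241]
tcp_rot: [[-0.954, 0.299, -0.001], [0.299, 0.954, -0.002], [0.0, -0.003, -1.0]]
force: [-0.2, 0.4, -0.0]
opening: 1.002
grasp_force: 0.0
```

send_rows([
  [-0.81,-0.92,0,0,0,0],
  [-0.81,-0.92,0,0,0,0],
  [-0.81,-0.92,0,0,0,0],
  [-0.81,-0.92,0,0,0,0],
  [-0.81,-0.92,0,0,0,0],
  [-0.81,-0.92,0,0,0,0],
  [-0.81,-0.92,0,0,0,0],
])

```text
time_s: 1.5
position: [0.4393, 0.0348, 0.2416]
tcp_rot: [[-0.954, 0.299, 0.004], [0.299, 0.954, -0.002], [-0.005, -0.0, -1.0]]
force: [0.2, 0.1, 1.1]
opening: 0.998
grasp_force: 0.0
```

send_rows([
  [-0.81,-0.92,0,0,0,-0.056],
  [-0.81,-0.92,0,0,0,-0.056],
  [-0.81,-0.92,0,0,0,-0.056],
  [-0.81,-0.92,0,0,0,-0.056],
  [-0.81,-0.92,0,0,0,-0.056],
  [-0.81,-0.92,0,0,0,-0.056],
  [-0.81,-0.92,0,0,0,-0.056],
  [-0.81,-0.92,0,0,0,-0.056],
])

```text
time_s: 2.3
position: [0.5621, -0.2404, 0.2403]
tcp_rot: [[-0.978, 0.209, -0.001], [0.209, 0.978, 0.001], [0.001, 0.001, -1.0]]
force: [-0.2, -0.5, 0.5]
opening: 0.995
grasp_force: 0.0
```

```bash
python3 - <<'E'
from fit import *
cap('wrist','w1'); im,d,P=cloud('wrist','w1')
z=P[...,2]; g=(d>0)&(z>.15)&(z<.17)&(im.max(2)<90)&(np.hypot(P[...,0]-.564,P[...,1]+.248)<.03)
p=P[g]; print(p.mean(0),cv2.minEnclosingCircle((p[:,:2]*1000).astype(np.float32)),len(p))
s=readout.read_state(); R=np.array(s['tcp_rot']); print(s['position'],R.T@(np.array([p[:,0].mean(),p[:,1].mean(),.145])-s['position'])/.25)
E
```

```text
[ 0.56140792 -0.24794987  0.15816582] ((563.0939331054688, -248.4711151123047), 9.907493591308594) 357
[ 0.56125415 -0.23881585  0.24033518] [-0.00916994 -0.03631918  0.38125166]
```

View pics/w1.png

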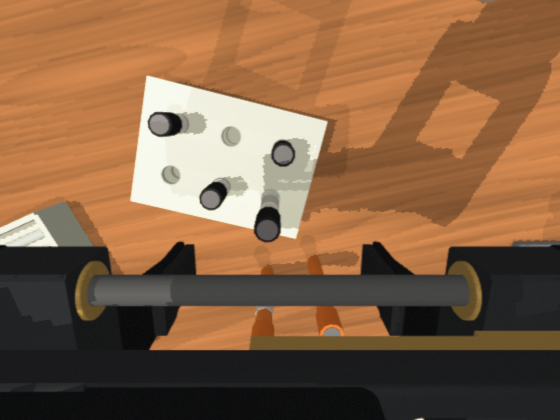

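The wrist view shows the long tube's cap at (267,228), between the open fingers' span, with the short caps at (165,124), (283,153) and (213,195). It puts the cap centre at (0.563, −0.248), top at 0.158, which agrees with the other two views.

send_rows([
  [-0.017,-0.036,0,0,0,0],
  [-0.017,-0.036,0.15,0,0,0],
  [-0.017,-0.036,0.15,0,0,0],
  [-0.017,-0.036,0.15,0,0,0],
])

```text
time_s: 2.75
position: [0.5633, -0.2486, 0.2035]
tcp_rot: [[-0.978, 0.207, -0.002], [0.207, 0.978, 0.002], [0.003, 0.001, -1.0]]
force: [-0.4, -0.6, 0.1]
opening: 0.998
grasp_force: 0.0
```

```bash
python3 - <<'E'
from fit import *
for k in range(3): s=readout.read_state();print(s['position'])
cap('wrist','w2'); s=readout.read_state();print(s['position'])
im,d,P=cloud('wrist','w2')
g=(d>0)&(P[...,2]>.15)&(P[...,2]<.17)&(im.max(2)<90)&(np.hypot(P[...,0]-.564,P[...,1]+.248)<.03)
p=P[g]; print(cv2.minEnclosingCircle((p[:,:2]*1000).astype(np.float32)),len(p),p[:,2].mean())
E
```

```text
[ 0.56325533 -0.24861616  0.20350885]
[ 0.56325533 -0.24861616  0.20350885]
[ 0.56325533 -0.24861616  0.20350885]
[ 0.56407489 -0.24931642  0.20453794]
((563.31103515625, -248.6934051513672), 9.895257949829102) 542 0.1580644126572113
```

send_rows([
  [0,0,0.1,0,0,0],
  [0,0,0.18,0,0,0],
  [0,0,0.235,0,0,0],
  [0,0,0.235,0,0,0],
  [0,0,0.235,0,0,0],
])

```text
time_s: 3.3
position: [0.5645, -0.2503, 0.1459]
tcp_rot: [[-0.978, 0.208, 0.001], [0.208, 0.978, -0.001], [-0.001, -0.001, -1.0]]
force: [-0.3, -0.0, -0.2]
opening: 1.001
grasp_force: 0.0
```

send_rows([
  [0,0,0,0,0,0],
  [0,0,0,0,0,0],
  [0,0,0,0,0,0],
  [0,0,0,0,0,0],
  [0,0,0,0,0,0],
  [0,0,0,0,0,0],
  [0,0,0,0,0,0],
  [0,0,0,0,0,0],
  [0,0,0,0,0,0],
  [0,0,0,0,0,0],
], grip=0)

```text
time_s: 4.3
position: [0.5639, -0.2501, 0.145]
tcp_rot: [[-0.978, 0.208, -0.0], [0.208, 0.978, 0.0], [0.0, 0.0, -1.0]]
force: [-0.4, 0.6, 0.2]
opening: 0.221
grasp_force: 30.0
```

send_rows([
  [0,0,-0.04,0,0,0],
  [0,0,-0.1,0,0,0],
  [0,0,-0.18,0,0,0],
  [0,0,-0.27,0,0,0],
  [0,0,-0.36,0,0,0],
  [0,0,-0.44,0,0,0],
  [0,0,-0.48,0,0,0],
  [0,0,-0.48,0,0,0],
])

```text
time_s: 5.1
position: [0.5647, -0.2506, 0.2671]
tcp_rot: [[-0.978, 0.208, 0.003], [0.208, 0.978, -0.002], [-0.004, -0.002, -1.0]]
force: [1.1, 0.2, 0.8]
opening: 0.221
grasp_force: 30.0
```

```bash
python3 - <<'E'
from fit import *
s=readout.read_state();print(s['position'],s['opening'],s['grasp_force'],s['force'])
R0=np.array(s['tcp_rot']);p0=np.array(s['position'])
t=np.radians(17.95);y=np.radians(-12.0)
X=np.array([np.cos(t)*np.cos(y),np.cos(t)*np.sin(y),np.sin(t)]);Y=np.array([-np.sin(y),np.cos(y),0]);Z=np.cross(X,Y)
F=np.array([.5722,.1251,.1938]); T=F+.052*Z; R=np.c_[-X,Y,-Z]
from scipy.spatial.transform import Rotation as Ro
print(T,R,R0.T@(T-p0)/.25,Ro.from_matrix(R0.T@R).as_rotvec()/(np.pi/2))
for n in ('scene','side'):
    cap(n,n+'1');im,d,P=cloud(n,n+'1')
    g=(d>0)&(np.hypot(P[...,0]-p0[0],P[...,1]-p0[1])<.03)&(P[...,2]<.235)&(P[...,2]>.12)
    for a in np.arange(.12,.235,.01):
        q=P[g&(abs(P[...,2]-a-.005)<.005)]
        if len(q)>5: print(n,a.round(3),q.mean(0).round(4),im[g&(abs(P[...,2]-a-.005)<.005)].mean().round(),len(q))
E
```

```text
[ 0.56472305 -0.2506135   0.26708618] 0.22128241604739285 29.992265249602497 [1.10108226 0.24922719 0.78974756]
[0.55652448 0.12843193 0.24326894] [[-0.93053707  0.20791169  0.3014523 ]
 [ 0.19779176  0.9781476  -0.06407566]
 [-0.30818692  0.         -0.95132582]] [0.34815943 1.47626247 0.09161221] [-1.02937254e-03 -1.97013761e-01 -5.35671698e-05]
scene 0.13 [ 0.5714 -0.2493  0.1368] 174.0 25
scene 0.14 [ 0.5719 -0.25    0.1455] 169.0 36
scene 0.15 [ 0.5717 -0.2499  0.155 ] 145.0 36
scene 0.16 [ 0.5717 -0.2501  0.165 ] 130.0 41
scene 0.17 [ 0.5714 -0.25    0.1754] 126.0 41
scene 0.18 [ 0.5717 -0.2499  0.1857] 130.0 40
scene 0.19 [ 0.5716 -0.2501  0.1947] 132.0 38
scene 0.2 [ 0.572  -0.2503  0.2052] 134.0 47
scene 0.21 [ 0.5718 -0.2501  0.2151] 135.0 48
scene 0.22 [ 0.5719 -0.2502  0.2253] 135.0 50
scene 0.23 [ 0.5713 -0.2499  0.2321] 142.0 24
side 0.13 [ 0.5589 -0.2527  0.137 ] 163.0 21
side 0.14 [ 0.5584 -0.2523  0.1451] 155.0 31
side 0.15 [ 0.5588 -0.2528  0.1555] 139.0 35
side 0.16 [ 0.5586 -0.2526  0.1658] 138.0 36
side 0.17 [ 0.5586 -0.2528  0.1754] 140.0 36
side 0.18 [ 0.5586 -0.2528  0.1854] 144.0 35
side 0.19 [ 0.5581 -0.2534  0.1941] 145.0 31
side 0.2 [ 0.5582 -0.2536  0.2047] 136.0 47
side 0.21 [ 0.5579 -0.2536  0.2153] 135.0 48
side 0.22 [ 0.5576 -0.2526  0.2251] 133.0 45
side 0.23 [ 0.5564 -0.2502  0.2317] 142.0 13
```

send_rows([
  [0.01,0.06,0,0,0,0],
  [0.04,0.18,0,0,0,0],
  [0.07,0.34,0,0,0,0],
  [0.1,0.5,0,0,0,0],
  [0.13,0.64,0,0,0,0],
  [0.15,0.72,0,0,0,0],
  [0.15,0.75,0,0,0,0],
  [0.15,0.75,0,0,0,0],
])

```text
time_s: 6.0
position: [0.566, -0.0575, 0.2643]
tcp_rot: [[-0.979, 0.206, -0.001], [0.206, 0.979, 0.0], [0.001, 0.0, -1.0]]
force: [0.2, -0.4, -0.4]
opening: 0.22
grasp_force: 30.0
```

send_rows([
  [0.02,0.06,0,0,-0.02,0],
  [0.05,0.16,0.01,0,-0.05,0],
  [0.09,0.3,0.03,0,-0.09,0],
  [0.13,0.45,0.06,0,-0.13,0],
  [0.17,0.6,0.08,0,-0.165,0],
  [0.19,0.69,0.09,0,-0.19,0],
  [0.198,0.726,0.092,0,-0.197,0],
  [0.198,0.726,0.092,0,-0.197,0],
  [0.198,0.726,0.092,0,-0.197,0],
  [0.198,0.726,0.092,0,-0.197,0],
])

```text
time_s: 7.0
position: [0.5564, 0.1276, 0.2421]
tcp_rot: [[-0.931, 0.21, 0.298], [0.2, 0.978, -0.064], [-0.305, -0.0, -0.952]]
force: [0.0, 0.6, -0.6]
opening: 0.22
grasp_force: 30.0
```

```bash
cat > chk.py <<'E'
import sys; from fit import *
tag=sys.argv[1]
t=np.radians(17.95);y=np.radians(-12.0)
X=np.array([np.cos(t)*np.cos(y),np.cos(t)*np.sin(y),np.sin(t)]);Y=np.array([-np.sin(y),np.cos(y),0]);Z=np.cross(X,Y)
F=np.array([.5722,.1251,.1938])
s=readout.read_state();p=np.array(s['position']);R=np.array(s['tcp_rot'])
print('tcp in focus axes mm',(np.c_[X,Y,Z].T@(p-F)*1000).round(1),'tool axes',(np.c_[X,Y,Z].T@R).round(4).tolist(),s['opening'],s['force'])
for n in('scene','side'):
    cap(n,n+tag);im,d,P=cloud(n,n+tag);i=viewer.camera_info(n);c=-np.array(i['R']).T@np.array(i['t'])
    Q=(P-F)@np.c_[X,Y,Z]
    g=(d>0)&(np.hypot(Q[...,0],Q[...,1])<.02)&(Q[...,2]>-.09)&(Q[...,2]<.028)
    q=Q[g]
    # cylinder of r=8mm: axis (a+b z)
    f=lambda v:np.hypot(q[:,0]-v[0]-v[1]*q[:,2],q[:,1]-v[2]-v[3]*q[:,2])-.008
    r=least_squares(f,[0,0,0,0],loss='soft_l1',f_scale=.001); print(n,'x,y at focus mm',(r.x[[0,2]]*1000).round(2),'slopes deg',np.degrees(r.x[[1,3]]).round(2),len(q),'rms',np.std(f(r.x)).round(5))
    w=im[g].min(1); 
    print([(k,int(np.median(w[abs(q[:,2]*1000-k)<1.5]))) for k in range(-30,30,3) if (abs(q[:,2]*1000-k)<1.5).any()], q[:,2].min())
E
python3 chk.py 2
python3 - <<'E'
import cv2,numpy as np
a=cv2.imread('pics/scene2.png')[100:310,200:480];b=cv2.imread('pics/side2.png')[20:230,130:410]
cv2.imwrite('pics/v2.png',cv2.resize(np.hstack([a,b]),(800,300)))
E
```

```text
tcp in focus axes mm [-0.3 -0.8 50.8] tool axes [[-1.0, 0.0021, -0.0036], [0.0021, 1.0, -0.0009], [0.0036, -0.0009, -1.0]] 0.21962069121466826 [ 0.03091711  0.58671544 -0.55114885]
scene x,y at focus mm [-0.14 -0.24] slopes deg [ 0.59 -0.47] 411 rms 0.00111
[(-30, 118), (-27, 122), (-24, 122), (-21, 121), (-18, 135), (-15, 152), (-12, 155), (-9, 159), (-6, 146), (-3, 156), (0, 159), (3, 156), (6, 153), (9, 144), (12, 157), (15, 134), (18, 131), (21, 122), (24, 124), (27, 121)] -0.08593872440627262
side x,y at focus mm [-1.71 -0.55] slopes deg [ 0.34 -0.65] 285 rms 0.00085
[(-30, 107), (-27, 98), (-24, 101), (-21, 102), (-18, 108), (-15, 110), (-12, 123), (-9, 118), (-6, 126), (-3, 114), (0, 113), (3, 107), (6, 109), (9, 108), (12, 110), (15, 119), (18, 122), (21, 127), (24, 124)] -0.0806134588587489
```

View pics/v2.png

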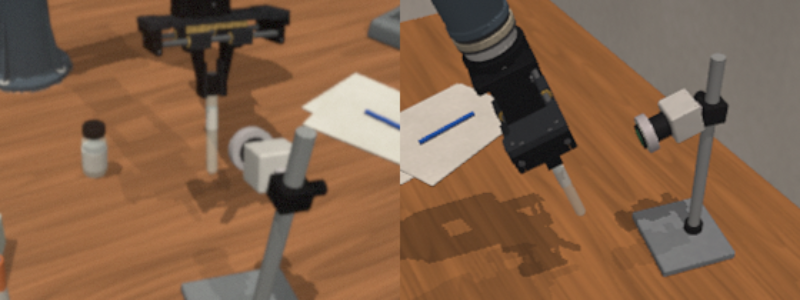

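The scene half of the picture shows the tube hanging cap up from the fingers at about (212,140), with the label clear. The side half shows it leaning back to match the tilted lens at (645,135). The measured label centre is within about 1 mm of the focus and the tilt within about 0.6°, so I let it settle and hand in.

send_rows([
  [-0.002,0,0,0,0,0],
  [-0.002,0,0,0,0,0],
  [-0.002,0,0,0,0,0],
  [-0.002,0,0,0,0,0],
  [-0.002,0,0,0,0,0],
  [-0.002,0,0,0,0,0],
])

```text
time_s: 7.7
position: [0.5561, 0.1289, 0.2421]
tcp_rot: [[-0.932, 0.208, 0.298], [0.198, 0.978, -0.063], [-0.304, -0.0, -0.953]]
force: [-1.3, 0.4, 0.0]
opening: 0.22
grasp_force: 30.0
```

```bash
python3 chk.py 3 | grep -v '^\[' ; python3 -c "
from rig import ticket,readout
print(readout.read_state()['qvel']);print(ticket.hand_in())"
```

```text
tcp in focus axes mm [-0.8  0.4 51.1] tool axes [[-1.0, 0.0002, -0.0039], [0.0002, 1.0, -0.0001], [0.0039, -0.0001, -1.0]] 0.21986676878941291 [-1.28371104  0.41011206  0.04794293]
scene x,y at focus mm [-0.71  0.93] slopes deg [ 0.73 -0.56] 425 rms 0.00108
side x,y at focus mm [-2.1   0.59] slopes deg [ 0.48 -1.11] 288 rms 0.00085
[ 0.019771    0.06052614 -0.01079831  0.01824574  0.08190673 -0.02263685]
the job is handed in; nothing more can be done
None
```

The long tube is out of the rack, held by its cap at the inspection camera and handed in. By my camera measurements its label is within about 2 mm of the focus point and its lean within about 1°; `hand_in()` returned no verdict.

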